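# Change over the hardware trays

### The job

The riveting is done and buckles come next: with the fingertips, push the narrow rivet tray, which was left open, fully home; then hook a fingertip behind the front lip of the wide buckle tray and draw it out all the way to its stop. Never have both trays drawn out at once, do not pinch the tray fronts, and leave the jar, block, bottle and mallet where they are.

Things in the scene. Friction and masses are not known exactly. Their poses are not given: they have to be found in the camera images.
- wide_unit: Fixed low grey steel housing, 174 mm wide, 180 mm deep, 55 mm high, open at the front, with one aluminium tray of 150 mm width that slides in it. Origin on the bench under the middle of the housing's front edge; x points into the housing (level), y to the left, z up. The tray slides out along -x of this frame.
- narrow_unit: Fixed low grey steel housing, 114 mm wide, 180 mm deep, 55 mm high, open at the front, with one aluminium tray of 90 mm width that slides in it. Origin on the bench under the middle of the housing's front edge; x points into the housing (level), y to the left, z up. The tray slides out along -x of this frame.
- wide_tray (a joint): How far the wide tray is drawn out, in m: 0 fully home, 0.12 at its outer stop. It starts 0 to 15 mm out. Sliding it takes about 2.5 N of steady friction and it stays where it is left. Brass buckles lie fixed in its rear part.
- narrow_tray (a joint): How far the narrow tray is drawn out, in m: 0 fully home, 0.12 at its outer stop. It starts 60 to 110 mm out. Sliding it takes about 2.5 N of steady friction and it stays where it is left. Copper rivets stand fixed in its rear part.
- wide_lip_back (a point): Upright lip across the wide tray's front, 150 mm wide, 5 mm thick, top 34 mm above the bench. Point: middle of the top edge of its rear side (towards the housing); axes as the housing's; moves with the tray. Behind it (+x) is an open empty bay, 144 mm wide, 51 mm deep to a 30 mm high divider, floor 6 mm above the bench, clear of the housing even when the tray is home.
- narrow_lip_back (a point): Upright lip across the narrow tray's front, 90 mm wide, 5 mm thick, top 34 mm above the bench. Point: middle of the top edge of its rear side (towards the housing); axes as the housing's; moves with the tray. Behind it (+x) is an open empty bay, 84 mm wide, 51 mm deep to a 30 mm high divider, floor 6 mm above the bench, clear of the housing even when the tray is home.
- wide_face_front (a point): Front plate fixed to the front (-x) of the wide tray's lip, 150 mm wide, 5 mm thick, from 2 to 27 mm above the bench. This point is the middle of its front surface, 14.5 mm above the bench; axes as the housing's; it travels with the tray.
- narrow_face_front (a point): Front plate fixed to the front (-x) of the narrow tray's lip, 90 mm wide, 5 mm thick, from 2 to 27 mm above the bench. This point is the middle of its front surface, 14.5 mm above the bench; axes as the housing's; it travels with the tray.
- jar: Bystander: loose amber glass jar, 44 mm across, 65 mm high, between the two housings. Origin at the centre of its underside.
- block: Bystander: loose steel block, 50 x 40 x 90 mm high, on the left of the work. Origin at the centre of its underside.
- glue: Bystander: loose white glue bottle, 56 mm across, 130 mm high, on the right of the work. Origin at the centre of its underside.
- mallet: Bystander: loose mallet lying on the bench on the right, nearer the robot; head 50 x 90 x 50 mm high, handle 24 mm thick running 190 mm from the head along its -x. Origin under the head's centre.

How it is judged:
By the outcome, as a careful person would: the job done as asked, in the order asked, and still so for the second after the job is handed in, with the robot touching nothing.
It also fails if it takes over 51 s, if anything falls off the work surface, if the arm or the gripper's body presses on something with over 40 N, if the wrist force passes 120 N, or if a joint passes its speed limit or range.

### The arm

A 6-joint arm with a two-finger parallel gripper is mounted at the origin on the work surface. World frame = base frame: x ahead of the robot, y to its left, z up, the work surface at z = 0. Lengths are in mm, angles in rad, forces in N, time in s.
With the tool pointing down it reaches from about 350 to 775 mm from the base axis. Payload 7.3 kg.
Tool frame: the origin (TCP) lies at the very end of the fingers, on their centre line; the grasp point (between the pads) lies 19 mm behind it; z points along the fingers, y is the direction in which the jaws open and shut (so a half turn about z gives the same grasp; the last joint's range is limited). The gripper opens to 92 mm and grips with 3 to 60 N. Pads are 19 mm wide; open, the fingers measure 130 mm over their backs; the gripper's body (75 mm by 190 mm) begins 47 mm behind the grasp point.
Start: joints at [1.008, 0.342, 1.524, -0, 1.275, -0.146], TCP at [212.527, 480.08, 226.741] pointing down, gripper open.
Joint ranges: [-2.53, 2.53], [-0.77, 2.02], [0.04, 2.7], [-1, 4.14], [0.28, 2.66], [-3.11, 3.11]. Speed limits (rad/s): [2.57, 2.57, 3.14, 3.14, 3.14, 3.14].

### API

Orientations are given as [roll, pitch, yaw] about the fixed x, y, z axes, in that order (R = Rz(yaw) Ry(pitch) Rx(roll)).
In Python, from plant import bot gives the robot as it stands.
- The arm moves only by the tool arm_command, never from a script. Its argument "targets" is a list of rows, each an object of numbers: "x", "y", "z": the shift along the world's x, y, z in cm; "roll": the turn about the world's z in rad. In form: [{"x": .., "y": .., "z": .., "roll": ..}, ...]. A call has 1 to 8 rows; each row is the pose to reach, as a shift and turn from the pose commanded when the call began; what a row does not reach only later rows make up. A row lasts 1/12 s, in which the tool goes at most 41.7 mm and 7.16 degrees, less where a joint would pass 70% of its speed; a pose out of reach is approached as far as the arm can. A call with a gripper value outside its range is refused whole. "fingers" is the opening, from 0 (shut) to 1 (fully open), set as the call begins (left out, the last holds). The fingers move at their own pace and stop on an object; the grip force is fixed at half the most. Time passes only in rows, so rows that repeat a pose let the fingers close. It gives the time, the measured TCP pose, the force and the opening at its end, in the units of the state.
- bot.get_obs(): the state, without advancing time (a new reading comes with each control period).
- bot.capture(name): name is "side" or "top"; returns a dict with "img" (384x512x3 uint8, blue, green, red), "fx", "fy", "cx", "cy" (pixels), "k1" (the pictures are not rectified: a ray, as slopes to the right and down, at radius r is drawn at 1 + k1 r^2 times it, then the intrinsics apply), "position" and "rotation" of the camera in the world. Camera axes: x right, y down, z forward; pixel columns grow to the right and rows downward; lengths in mm; the calibration is good to about 2 mm. A picture is of the moment at which its call begins. There is no depth.
- bot.close_job(): hands the job in, once; it reports no verdict.
The state is a dict: "time": time; "joint_positions": joint angles; "dq": joint speeds; "tau": joint torques, N m; "tool_pos": TCP position; "tcp_rot": TCP orientation; "contact_force": force on the tool from outside, world axes, zero at the start; "moment": the same for the moment, N m; "grip_width": finger opening in mm.
Only numpy, scipy, OpenCV 4.12 (cv2) and the standard library are available. Lean on these libraries where they do the work, as an engineer would, in place of code of your own. Each camera call takes 0.05 s, during which the arm holds its last target.

## Working session

There is one attempt and no reset: what is moved stays moved. The work goes in short steps, Python scripts to look and compute and a tool call to move; the robot and the scene stay as the last step left them, time stands still between calls to the robot, and variables do not carry over. Pictures are saved under pics/ and viewed, and the job is handed in when it is done.

Besides the shell and the picture viewer there is one more tool, called after ">>>" by a JSON object that holds its "name" and its "arguments". arm_command: Moves the arm, as the interface text tells. Its arguments: {"type":"object","properties":{"targets":{"type":"array","items":{"type":"object","properties":{"x":{"type":"number"},"y":{"type":"number"},"z":{"type":"number"},"roll":{"type":"number"}}}},"fingers":{"type":"number"}},"required":["targets"]}

```bash
mkdir -p pics; ls; python3 - <<'E'
from plant import bot
import cv2,pickle
o=bot.get_obs();print(o)
for n in("top","side"):
    c=bot.capture(n);cv2.imwrite(f"pics/{n}0.png",c["img"]);pickle.dump(c,open(f"pics/{n}0.pkl","wb"))
    print({k:v for k,v in c.items() if k!="img"})
E
```

```text
pics
{'time': 0.0, 'joint_positions': array([ 1.00802565e+00,  3.42711391e-01,  1.52500346e+00, -1.24682714e-05,
        1.27543945e+00, -1.45992749e-01]), 'dq': array([ 0.00092256,  0.00039602,  0.00064173, -0.00048103, -0.00032372,
       -0.0009229 ]), 'tau': array([ 1.79928534e-04, -4.31236553e+01, -2.44225860e+01,  7.17364834e-02,
        5.58151701e-02, -1.13323679e-04]), 'tool_pos': array([212.28462853, 479.7134994 , 226.05559672]), 'tcp_rot': array([-3.14004588e+00, -2.15384245e-04,  2.72481820e+00]), 'contact_force': array([-0.06966627, -0.7058161 ,  0.42576421]), 'moment': array([-0.06179337, -0.01171978, -0.01047047]), 'grip_width': 92.06315459937683}
{'fx': 476.68208486221033, 'fy': 476.68208486221033, 'cx': 252.92342906552975, 'cy': 188.13623843223922, 'k1': -0.08608079602981991, 'position': array([ 368.59405697,  -21.41893341, 1298.75681661]), 'rotation': array([-3.00638158,  0.0169947 , -1.59191305])}
{'fx': 367.02574042111684, 'fy': 367.02574042111684, 'cx': 256.5091846362488, 'cy': 192.4723816124961, 'k1': -0.10025715151540535, 'position': array([  16.10116499, -675.11605493,  560.93441546]), 'rotation': array([-2.12159887,  0.00824971, -0.65202141])}
```

View pics/top0.png

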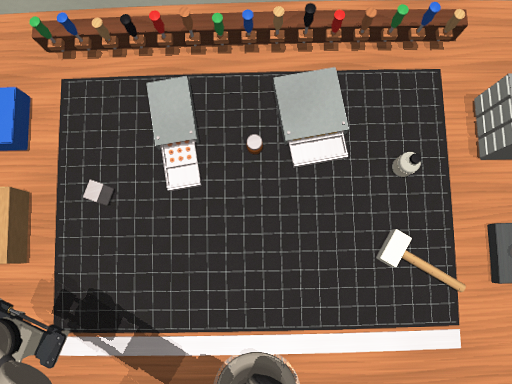

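View pics/side0.png

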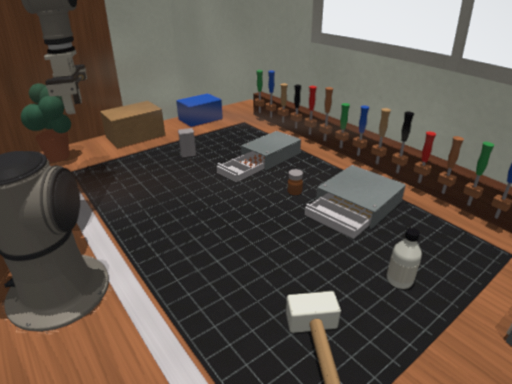

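The top view shows the narrow housing around (172,110) with its tray front at about (183,188). The wide housing is at about (311,105) with its tray front at about (320,160). The jar is at (254,143), the block at (98,191), the bottle at (406,163) and the mallet at (396,248). I'll zoom in to measure.

```bash
cat > h.py <<'E'
import numpy as np,cv2
from scipy.spatial.transform import Rotation as R
def KD(c):
    return np.array([[c["fx"],0,c["cx"]],[0,c["fy"],c["cy"]],[0,0,1]]),np.array([c["k1"],0,0,0,0.])
def px2w(c,uv,z):
    K,D=KD(c)
    n=cv2.undistortPoints(np.array(uv,float).reshape(-1,1,2),K,D).reshape(-1,2)
    d=np.c_[n,np.ones(len(n))]@R.from_euler("xyz",c["rotation"]).as_matrix().T
    s=(z-c["position"][2])/d[:,2]
    return c["position"]+d*s[:,None]
def w2px(c,P):
    K,D=KD(c);M=R.from_euler("xyz",c["rotation"]).as_matrix()
    r=cv2.Rodrigues(M.T)[0]
    return cv2.projectPoints(np.array(P,float).reshape(-1,1,3),r,-M.T@c["position"],K,D)[0].reshape(-1,2)
def crop(c,x0,y0,w,h,s,fn):
    im=cv2.resize(c["img"][y0:y0+h,x0:x0+w],None,fx=s,fy=s,interpolation=cv2.INTER_CUBIC);cv2.imwrite(fn,im)
E
python3 - <<'E'
import pickle;from h import *
c=pickle.load(open("pics/top0.pkl","rb"))
crop(c,140,70,70,130,4,"pics/tn.png");crop(c,240,60,120,115,5,"pics/tw.png")
c=pickle.load(open("pics/side0.pkl","rb"))
crop(c,205,120,110,80,6,"pics/sn.png");crop(c,280,160,130,90,6,"pics/sw.png")
E
```

```text
(no output)
```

View pics/tn.png

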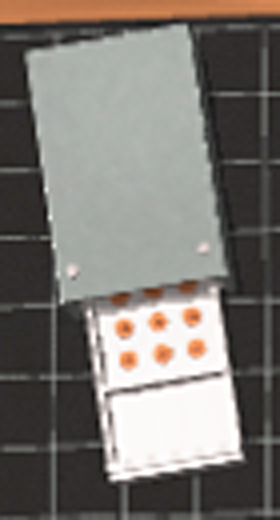

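View pics/tw.png

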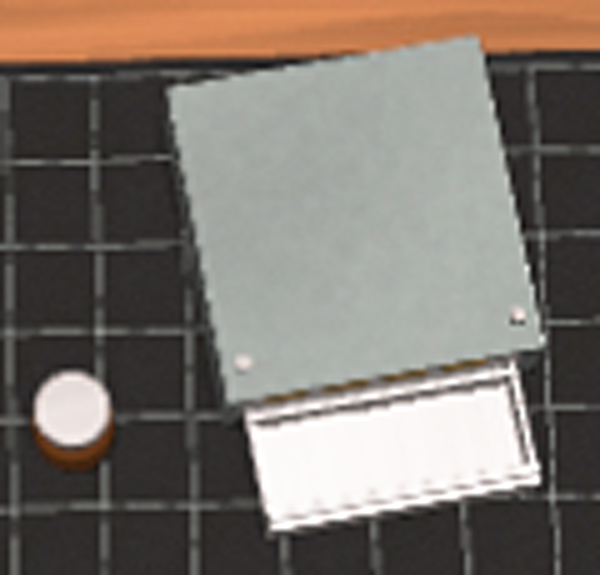

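View pics/sw.png

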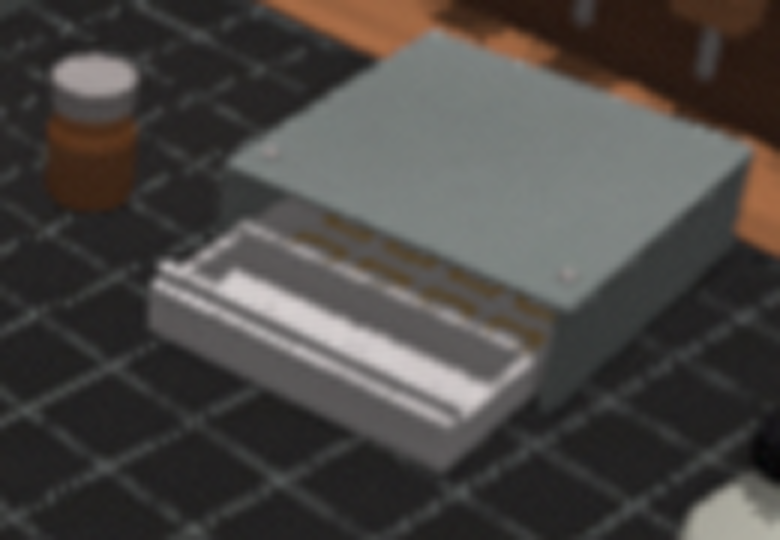

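View pics/sn.png

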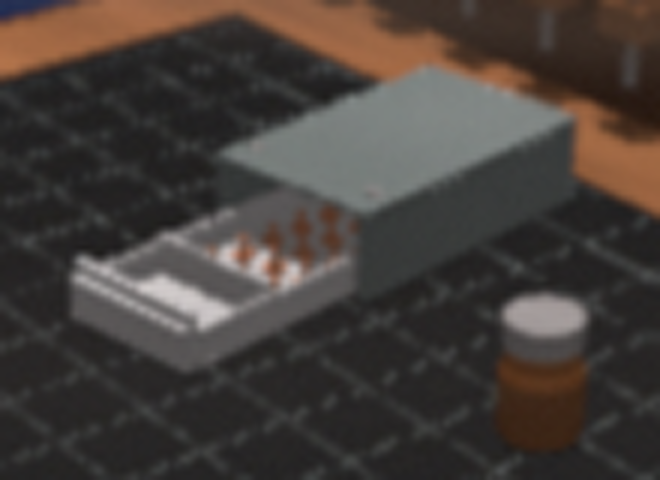

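```bash
cat > fit.py <<'E'
import pickle;from h import *
from scipy.optimize import least_squares
ct=pickle.load(open("pics/top0.pkl","rb"));cs=pickle.load(open("pics/side0.pkl","rb"))
def U(p,s,o): return (np.array(p,float)+.5)/s-.5+np.array(o)
D={"narrow":(114,90,U([(27,52),(190,24),(228,275),(62,303)],4,(140,70)),U([(432,66),(575,118),(362,215),(218,155)],6,(205,120))),
"wide":(174,150,U([(168,88),(480,37),(545,345),(230,405)],5,(240,60)),U([(437,30),(750,155),(575,305),(230,160)],6,(280,160)))}
def F(p,L):
    x,y,a=p;L=np.array(L,float);c,s=np.cos(a),np.sin(a)
    return np.c_[x+c*L[:,0]-s*L[:,1],y+s*L[:,0]+c*L[:,1],L[:,2]]
def fit():
  out={}
  for n,(w,tw,t,s) in D.items():
    L=[(180,w/2,55),(180,-w/2,55),(0,-w/2,55),(0,w/2,55)]
    p0=px2w(ct,t,55);x0=[*(p0[2]+p0[3])[:2]/2,0.1]
    ft=lambda p:(w2px(ct,F(p,L))-t).ravel()
    fs=lambda p:(w2px(cs,F(p,L))-s).ravel()
    r=least_squares(lambda p:np.r_[ft(p),fs(p)],x0)
    print(n,r.x,"res",np.abs(r.fun).max().round(2),"top",least_squares(ft,x0).x,"side",least_squares(fs,x0).x)
    out[n]=r.x
  return out
if __name__=="__main__":
  P=fit()
  for n,pts,pz in(("narrow",U([(110,480),(243,458)],4,(140,70)),27),("wide",U([(272,532),(540,487)],5,(240,60)),27)):
    x,y,a=P[n]
    for z in(27,34):
      q=px2w(ct,pts,z)[:,:2]-[x,y]
      print(n,z,(q@np.array([[np.cos(a),-np.sin(a)],[np.sin(a),np.cos(a)]])).round(1))
  jar=px2w(ct,U([(72,408)],5,(240,60)),65);print("jar",jar)
  print("block top",px2w(ct,[(98,191)],90),"glue",px2w(ct,[(404,163)],100),"mallet",px2w(ct,[(396,248)],50))
E
python3 fit.py
```

```text
narrow [6.66489187e+02 2.01158640e+02 1.43047945e-01] res 1.11 top [6.68208874e+02 2.00463814e+02 1.45555309e-01] side [6.61053694e+02 1.98835485e+02 1.38426329e-01]
wide [ 6.77137997e+02 -1.79063982e+02  1.55396204e-01] res 1.86 top [ 6.78239740e+02 -1.79211845e+02  1.55506848e-01] side [ 6.74222235e+02 -1.80302113e+02  1.55777197e-01]
narrow 27 [[-117.9   45. ]
 [-118.   -46.4]]
narrow 34 [[-119.    43.8]
 [-119.1  -47.2]]
wide 27 [[-66.5  74.3]
 [-68.  -73.9]]
wide 34 [[-67.7  75. ]
 [-69.2 -72.4]]
jar [[662.29941595  -9.50193345  65.        ]]
block top [[535.37742552 397.92168833  90.        ]] glue [[ 588.08800934 -393.48074061  100.        ]] mallet [[ 372.48804848 -373.89582475   50.        ]]
```

>>> {"name": "arm_command", "arguments": {"targets": [{"x": 2.5,"y": -2.5,"z": 0,"roll": 0.1},{"x": 5,"y": -5,"z": 0,"roll": 0.2},{"x": 7.5,"y": -7.5,"z": 0,"roll": 0.3},{"x": 10,"y": -10,"z": 0,"roll": 0.4},{"x": 12.5,"y": -12.5,"z": 0,"roll": 0.5},{"x": 15,"y": -15,"z": 0,"roll": 0.56},{"x": 17.5,"y": -17.5,"z": 0,"roll": 0.56},{"x": 20,"y": -20,"z": 0,"roll": 0.56}], "fingers": 0}}

```text
time: 0.77
tool_pos: [413.3, 278.6, 226.5]
tcp_rot: [-3.142, -0.001, -2.998]
contact_force: [1.0, 0.2, 1.2]
grip_width: 43.4
```

>>> {"name": "arm_command", "arguments": {"targets": [{"x": 2.6,"y": -2.5,"z": 0,"roll": 0},{"x": 5.2,"y": -5,"z": 0,"roll": 0},{"x": 7.8,"y": -7.5,"z": -2,"roll": 0},{"x": 10.2,"y": -9.9,"z": -5,"roll": 0},{"x": 10.2,"y": -9.9,"z": -9,"roll": 0},{"x": 10.2,"y": -9.9,"z": -13,"roll": 0},{"x": 10.2,"y": -9.9,"z": -15,"roll": 0},{"x": 10.2,"y": -9.9,"z": -15,"roll": 0}]}}

```text
time: 1.43
tool_pos: [511.0, 179.9, 71.6]
tcp_rot: [-3.141, -0.011, -2.999]
contact_force: [-1.2, 0.1, -0.6]
grip_width: 0.6
```

```bash
python3 - <<'E'
from plant import bot
from h import *
print(bot.get_obs()["tool_pos"],bot.get_obs()["grip_width"],bot.get_obs()["contact_force"])
c=bot.capture("side");crop(c,180,60,160,120,5,"pics/s1.png")
E
```

```text
[511.0464177  179.94214644  71.55320954] 0.621636193750325 [-1.20138123  0.14159559 -0.58330805]
```

View pics/s1.png

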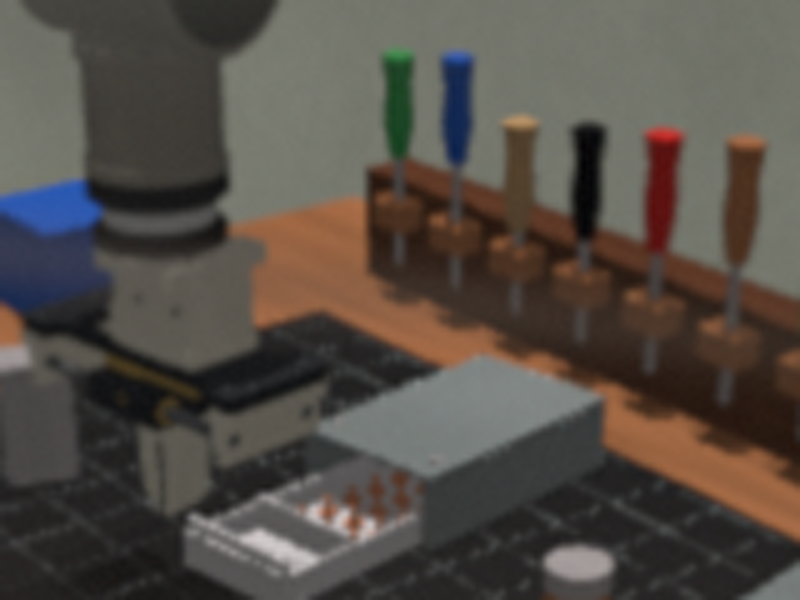

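The shut fingertips are at about (170,490) in the crop, in front of the narrow tray and in line with it. I'll lower them and then push.

>>> {"name": "arm_command", "arguments": {"targets": [{"x": 0,"y": 0,"z": -3,"roll": 0},{"x": 0,"y": 0,"z": -5.5,"roll": 0},{"x": 0,"y": 0,"z": -6.5,"roll": 0},{"x": 0,"y": 0,"z": -6.5,"roll": 0},{"x": 0,"y": 0,"z": -6.5,"roll": 0}]}}

```text
time: 1.9
tool_pos: [515.4, 181.4, 13.1]
tcp_rot: [3.141, 0.002, -2.998]
contact_force: [0.5, 0.3, 0.1]
grip_width: 0.5
```

```bash
python3 - <<'E'
from plant import bot
from h import *
o=bot.get_obs();print(o["tool_pos"],o["contact_force"],o["tcp_rot"])
c=bot.capture("side");crop(c,180,80,130,100,6,"pics/s2.png")
E
```

```text
[515.41958974 181.43003502  13.14483461] [0.45512298 0.3296067  0.07497367] [ 3.14142044e+00  1.68598738e-03 -2.99809504e+00]
```

View pics/s2.png

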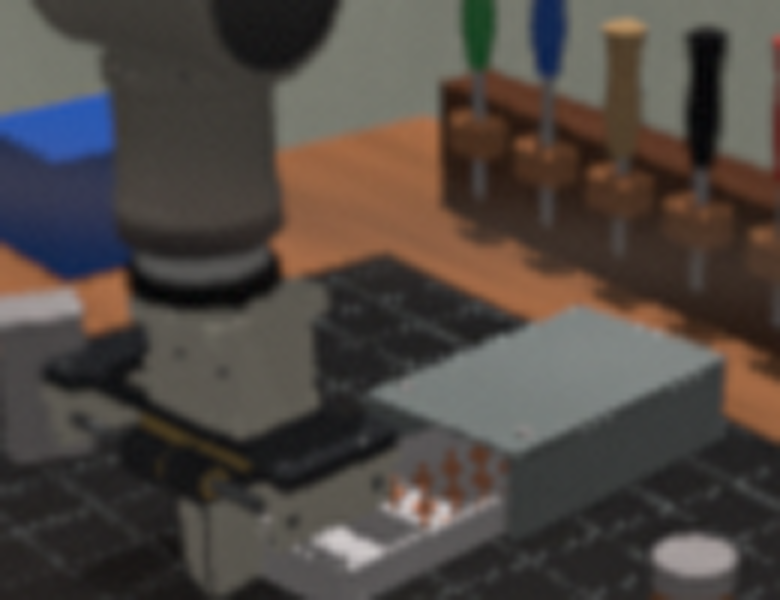

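Next I'll push along the tray axis (0.99, 0.143), first most of the way.

>>> {"name": "arm_command", "arguments": {"targets": [{"x": 0.8,"y": 0.11,"z": 0,"roll": 0},{"x": 1.6,"y": 0.23,"z": 0,"roll": 0},{"x": 2.4,"y": 0.35,"z": 0,"roll": 0},{"x": 3.3,"y": 0.47,"z": 0,"roll": 0},{"x": 4.2,"y": 0.6,"z": 0,"roll": 0},{"x": 5.1,"y": 0.73,"z": 0,"roll": 0},{"x": 6.0,"y": 0.86,"z": 0,"roll": 0},{"x": 6.5,"y": 0.93,"z": 0,"roll": 0}]}}

```text
time: 2.62
tool_pos: [580.6, 190.6, 12.1]
tcp_rot: [3.141, 0.0, -2.998]
contact_force: [-3.1, 0.1, 1.7]
grip_width: 0.7
```

>>> {"name": "arm_command", "arguments": {"targets": [{"x": 0.3,"y": 0.04,"z": 0,"roll": 0},{"x": 0.6,"y": 0.08,"z": 0,"roll": 0},{"x": 0.9,"y": 0.13,"z": 0,"roll": 0},{"x": 1.2,"y": 0.17,"z": 0,"roll": 0}]}}

```text
time: 2.95
tool_pos: [591.5, 192.1, 11.8]
tcp_rot: [3.142, -0.0, -2.998]
contact_force: [-2.6, 0.3, 1.0]
grip_width: 0.1
```

Contact is at friction level. I'll continue slowly to the stop.

>>> {"name": "arm_command", "arguments": {"targets": [{"x": 0.2,"y": 0.03,"z": 0,"roll": 0},{"x": 0.4,"y": 0.06,"z": 0,"roll": 0},{"x": 0.6,"y": 0.09,"z": 0,"roll": 0}]}}

```text
time: 3.2
tool_pos: [597.5, 193.0, 11.8]
tcp_rot: [3.141, -0.0, -2.998]
contact_force: [-8.9, -0.1, 4.4]
grip_width: 0.2
```

>>> {"name": "arm_command", "arguments": {"targets": [{"x": 0.2,"y": 0.03,"z": 0,"roll": 0},{"x": 0.4,"y": 0.06,"z": 0,"roll": 0}]}}

```text
time: 3.37
tool_pos: [597.5, 193.0, 11.7]
tcp_rot: [-3.141, -0.01, -2.998]
contact_force: [-22.2, -3.5, 18.1]
grip_width: 0.6
```

>>> {"name": "arm_command", "arguments": {"targets": [{"x": -1,"y": -0.14,"z": 0,"roll": 0},{"x": -3,"y": -0.43,"z": 0,"roll": 0},{"x": -6,"y": -0.86,"z": 1,"roll": 0},{"x": -8,"y": -1.14,"z": 4,"roll": 0},{"x": -9,"y": -1.5,"z": 8,"roll": 0},{"x": -9,"y": -4,"z": 11,"roll": 0},{"x": -9,"y": -8,"z": 13,"roll": 0},{"x": -9,"y": -12,"z": 13,"roll": 0}]}}

```text
time: 4.03
tool_pos: [514.5, 74.6, 146.5]
tcp_rot: [-3.14, 0.011, -2.995]
contact_force: [2.5, -0.5, 0.4]
grip_width: 0.6
```

>>> {"name": "arm_command", "arguments": {"targets": [{"x": 0,"y": -4,"z": 0,"roll": 0},{"x": 0,"y": -8,"z": 0,"roll": 0},{"x": 0,"y": -12,"z": 0,"roll": 0},{"x": 0,"y": -14,"z": 0,"roll": 0.01},{"x": 0,"y": -14,"z": 0,"roll": 0.01}]}}

```text
time: 4.45
tool_pos: [512.4, -69.9, 142.1]
tcp_rot: [-3.139, 0.002, -2.993]
contact_force: [0.7, 0.4, 0.1]
grip_width: 0.5
```

```bash
python3 - <<'E'
from plant import bot
from h import *
import pickle
o=bot.get_obs();print(o["tool_pos"],o["contact_force"],o["tcp_rot"])
c=bot.capture("top");crop(c,140,60,220,140,3.6,"pics/t3.png");pickle.dump(c,open("pics/t3.pkl","wb"))
c=bot.capture("side");crop(c,205,110,220,140,3.6,"pics/s3.png")
E
```

```text
[512.44137376 -69.88589229 142.09829651] [0.71674146 0.35413902 0.14885402] [-3.13924975e+00  2.21556184e-03 -2.99272113e+00]
```

View pics/t3.png

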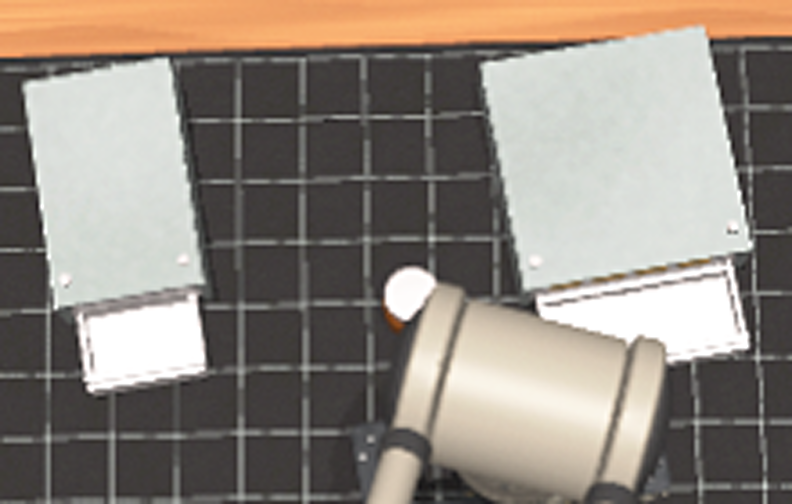

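View pics/s3.png

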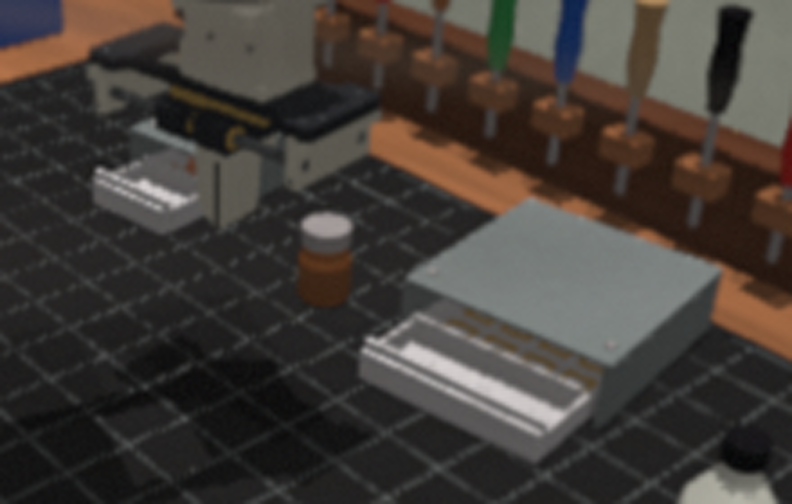

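```bash
python3 - <<'E'
from fit import *
P=fit();c=pickle.load(open("pics/t3.pkl","rb"))
x,y,a=P["narrow"];M=np.array([[np.cos(a),-np.sin(a)],[np.sin(a),np.cos(a)]])
print((px2w(c,U([(93,394),(207,373)],3.6,(140,60)),27)[:,:2]-[x,y])@M)
x,y,a=P["wide"]
# lip back ~ face front +10 ; finger centre at +10+14
for d in(-57.5,-57.5+22,-57.5+22-120): print(d,x+d*np.cos(a),y+d*np.sin(a))
# overlay of lip back corner points in side cam
for d in (-67.5,-62.5,-57.5): print(d,((w2px(cs,F(P["wide"],[(d,75,34),(d,-75,34)]))-(280,160))*6).round(),((w2px(ct,F(P["wide"],[(d,75,34),(d,-75,34)]))-(240,60))*5).round())
E
```

```text
narrow [6.66489187e+02 2.01158640e+02 1.43047945e-01] res 1.11 top [6.68208874e+02 2.00463814e+02 1.45555309e-01] side [6.61053694e+02 1.98835485e+02 1.38426329e-01]
wide [ 6.77137997e+02 -1.79063982e+02  1.55396204e-01] res 1.86 top [ 6.78239740e+02 -1.79211845e+02  1.55506848e-01] side [ 6.74222235e+02 -1.80302113e+02  1.55777197e-01]
[[-61.16622753  41.65811309]
 [-59.74529689 -46.21787038]]
-57.5 620.3308551734505 -187.96334559289102
-35.5 642.0657614920399 -184.55837168371957
-155.5 523.5117270270063 -203.13095664283654
-67.5 [[153. 264.]
 [454. 406.]] [[270. 530.]
 [542. 481.]]
-62.5 [[160. 260.]
 [461. 400.]] [[268. 521.]
 [540. 472.]]
-57.5 [[167. 255.]
 [467. 395.]] [[266. 512.]
 [538. 463.]]
```

The narrow tray's front is at local -60 mm, right at the hard stop, so it is home. Next I'll move above the wide tray's bay at about (643, -184).

>>> {"name": "arm_command", "arguments": {"targets": [{"x": 2.6,"y": -2.3,"z": 0,"roll": 0.01},{"x": 5.2,"y": -4.6,"z": 0,"roll": 0.01},{"x": 7.8,"y": -6.9,"z": 0,"roll": 0.01},{"x": 10.4,"y": -9.2,"z": 0,"roll": 0.01},{"x": 13.1,"y": -11.4,"z": -2,"roll": 0.01},{"x": 13.1,"y": -11.4,"z": -5,"roll": 0.01},{"x": 13.1,"y": -11.4,"z": -8,"roll": 0.01},{"x": 13.1,"y": -11.4,"z": -8,"roll": 0.01}]}}

```text
time: 5.22
tool_pos: [639.4, -176.3, 54.7]
tcp_rot: [3.135, -0.01, -2.977]
contact_force: [-1.3, 0.4, -0.6]
grip_width: 0.4
```

>>> {"name": "arm_command", "arguments": {"targets": [{"x": 0,"y": 0,"z": 0,"roll": 0},{"x": 0,"y": 0,"z": 0,"roll": 0}]}}

```text
time: 5.38
tool_pos: [643.7, -178.4, 63.5]
tcp_rot: [-3.141, 0.002, -2.977]
contact_force: [0.5, -0.0, 0.3]
grip_width: 0.4
```

```bash
python3 - <<'E'
from plant import bot
from h import *
o=bot.get_obs();print(o["tool_pos"],o["contact_force"],o["tcp_rot"])
c=bot.capture("side");crop(c,260,110,160,130,4.6,"pics/s4.png")
E
```

```text
[ 643.66354107 -178.42112963   63.5017548 ] [ 0.49807023 -0.02008119  0.30359521] [-3.14052698e+00  2.03787839e-03 -2.97692743e+00]
```

View pics/s4.png

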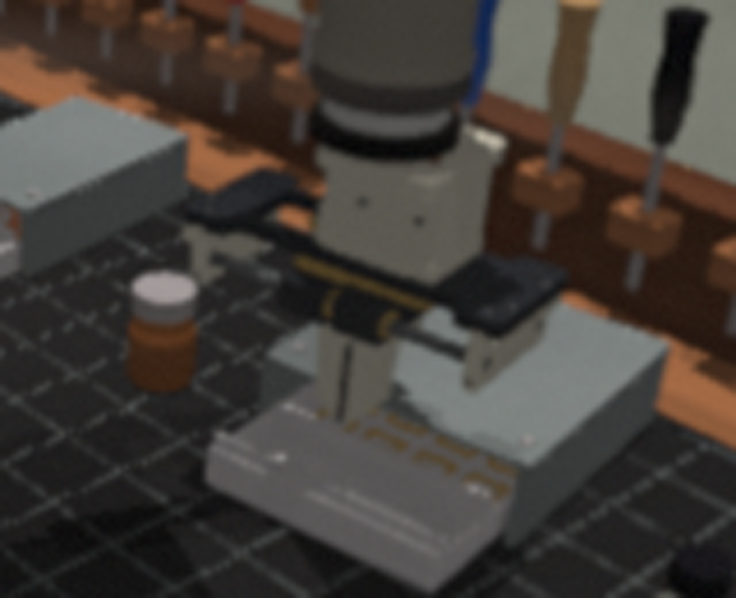

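The fingertips at about (345,420) are over the bay behind the lip. Descending.

>>> {"name": "arm_command", "arguments": {"targets": [{"x": 0,"y": -0.3,"z": -1.5,"roll": 0},{"x": 0,"y": -0.3,"z": -3,"roll": 0},{"x": 0,"y": -0.3,"z": -4.2,"roll": 0},{"x": 0,"y": -0.3,"z": -4.8,"roll": 0},{"x": 0,"y": -0.3,"z": -4.8,"roll": 0}]}}

```text
time: 5.85
tool_pos: [642.2, -181.9, 13.3]
tcp_rot: [3.141, -0.001, -2.978]
contact_force: [-0.4, 0.2, 0.3]
grip_width: 0.1
```

```bash
python3 - <<'E'
from plant import bot
from h import *
o=bot.get_obs();print(o["tool_pos"],o["contact_force"],o["tcp_rot"])
c=bot.capture("side");crop(c,280,130,130,110,5.4,"pics/s5.png")
E
```

```text
[ 642.19151723 -181.93993932   13.29149079] [-0.37065325  0.21899756  0.25686905] [ 3.14090683e+00 -8.79096383e-04 -2.97819315e+00]
```

View pics/s5.png

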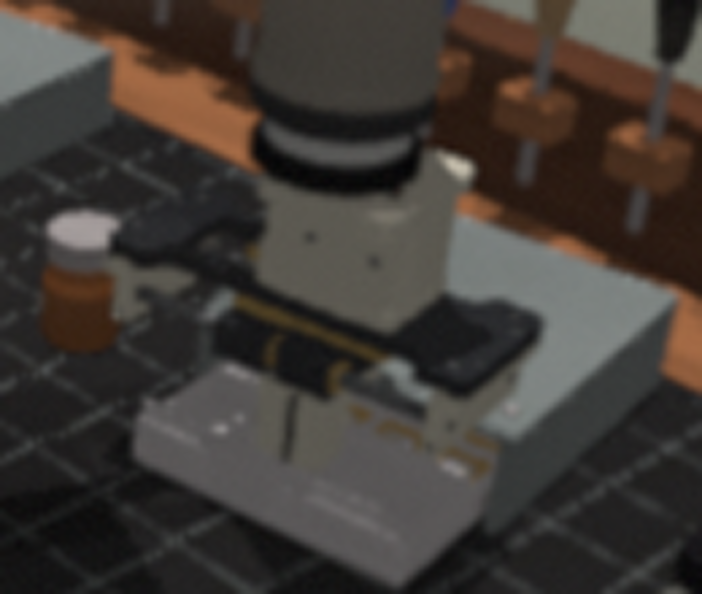

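The fingers are in the bay with no contact yet. I'll draw along (-0.988, -0.155).

>>> {"name": "arm_command", "arguments": {"targets": [{"x": -0.6,"y": -0.09,"z": 0,"roll": 0},{"x": -1.2,"y": -0.19,"z": 0,"roll": 0},{"x": -1.9,"y": -0.3,"z": 0,"roll": 0},{"x": -2.7,"y": -0.42,"z": 0,"roll": 0},{"x": -3.5,"y": -0.55,"z": 0,"roll": 0},{"x": -4.3,"y": -0.67,"z": 0,"roll": 0},{"x": -5.1,"y": -0.8,"z": 0,"roll": 0},{"x": -5.9,"y": -0.92,"z": 0,"roll": 0}]}}

```text
time: 6.57
tool_pos: [582.9, -192.0, 14.1]
tcp_rot: [-3.141, 0.001, -2.979]
contact_force: [3.6, -0.8, 1.3]
grip_width: 0.3
```

>>> {"name": "arm_command", "arguments": {"targets": [{"x": -0.8,"y": -0.13,"z": 0,"roll": 0},{"x": -1.6,"y": -0.25,"z": 0,"roll": 0},{"x": -2.4,"y": -0.38,"z": 0,"roll": 0},{"x": -3.2,"y": -0.5,"z": 0,"roll": 0},{"x": -4.0,"y": -0.63,"z": 0,"roll": 0},{"x": -4.6,"y": -0.72,"z": 0,"roll": 0},{"x": -5.0,"y": -0.78,"z": 0,"roll": 0},{"x": -5.3,"y": -0.83,"z": 0,"roll": 0}]}}

```text
time: 7.23
tool_pos: [529.8, -200.0, 13.6]
tcp_rot: [3.141, -0.0, -2.979]
contact_force: [3.2, 0.0, 0.5]
grip_width: 0.4
```

>>> {"name": "arm_command", "arguments": {"targets": [{"x": -0.3,"y": -0.05,"z": 0,"roll": 0},{"x": -0.6,"y": -0.09,"z": 0,"roll": 0},{"x": -0.9,"y": -0.14,"z": 0,"roll": 0}]}}

```text
time: 7.48
tool_pos: [521.4, -201.3, 13.6]
tcp_rot: [3.142, 0.0, -2.978]
contact_force: [2.8, -0.9, 0.2]
grip_width: 0.4
```

>>> {"name": "arm_command", "arguments": {"targets": [{"x": -0.2,"y": -0.03,"z": 0,"roll": 0},{"x": -0.4,"y": -0.06,"z": 0,"roll": 0}]}}

```text
time: 7.65
tool_pos: [520.4, -201.6, 13.8]
tcp_rot: [-3.14, 0.006, -2.98]
contact_force: [19.8, 5.2, -11.0]
grip_width: 0.2
```

>>> {"name": "arm_command", "arguments": {"targets": [{"x": -0.15,"y": -0.02,"z": 0,"roll": 0},{"x": -0.15,"y": -0.02,"z": 0,"roll": 0}]}}

```text
time: 7.82
tool_pos: [520.4, -201.5, 13.8]
tcp_rot: [-3.14, 0.009, -2.98]
contact_force: [20.1, 5.0, -10.7]
grip_width: 0.5
```

The tray is on its stop: there was no motion at about 20 N. I'll unload the lip by moving back about 15 mm into the bay, lift out, and move clear.

>>> {"name": "arm_command", "arguments": {"targets": [{"x": 1.0,"y": 0.16,"z": 0,"roll": 0},{"x": 2.2,"y": 0.34,"z": 0,"roll": 0},{"x": 2.2,"y": 0.34,"z": 0,"roll": 0},{"x": 2.2,"y": 0.34,"z": 2,"roll": 0},{"x": 2.2,"y": 0.34,"z": 5,"roll": 0},{"x": 2.2,"y": 0.34,"z": 9,"roll": 0},{"x": 2.2,"y": 0.34,"z": 13,"roll": 0},{"x": 2.2,"y": 0.34,"z": 16,"roll": 0}]}}

```text
time: 8.48
tool_pos: [537.1, -198.5, 176.3]
tcp_rot: [-3.142, -0.0, -2.978]
contact_force: [1.6, -0.7, 0.3]
grip_width: 0.4
```

>>> {"name": "arm_command", "arguments": {"targets": [{"x": -3,"y": 3,"z": 0,"roll": 0},{"x": -6,"y": 6,"z": 0,"roll": 0},{"x": -8,"y": 9,"z": 0,"roll": 0},{"x": -10,"y": 12,"z": 0,"roll": 0},{"x": -12,"y": 15,"z": 0,"roll": 0},{"x": -13,"y": 18,"z": 0,"roll": 0},{"x": -13,"y": 18,"z": 0,"roll": 0},{"x": -13,"y": 18,"z": 0,"roll": 0}]}}

```text
time: 9.15
tool_pos: [406.4, -17.5, 173.5]
tcp_rot: [3.141, -0.001, -2.976]
contact_force: [-0.3, -0.6, -0.7]
grip_width: 0.7
```

```bash
python3 - <<'E'
from plant import bot
from h import *
import pickle
o=bot.get_obs();print(o["tool_pos"],o["contact_force"],np.abs(o["dq"]).max())
c=bot.capture("top");cv2.imwrite("pics/t6.png",c["img"]);pickle.dump(c,open("pics/t6.pkl","wb"));crop(c,140,60,230,170,3.4,"pics/t6z.png")
c=bot.capture("side");cv2.imwrite("pics/s6.png",c["img"])
E
```

```text
[406.3711547  -17.51531788 173.54964826] [-0.29551085 -0.6498595  -0.67811567] 0.044004106974842506
```

View pics/t6z.png

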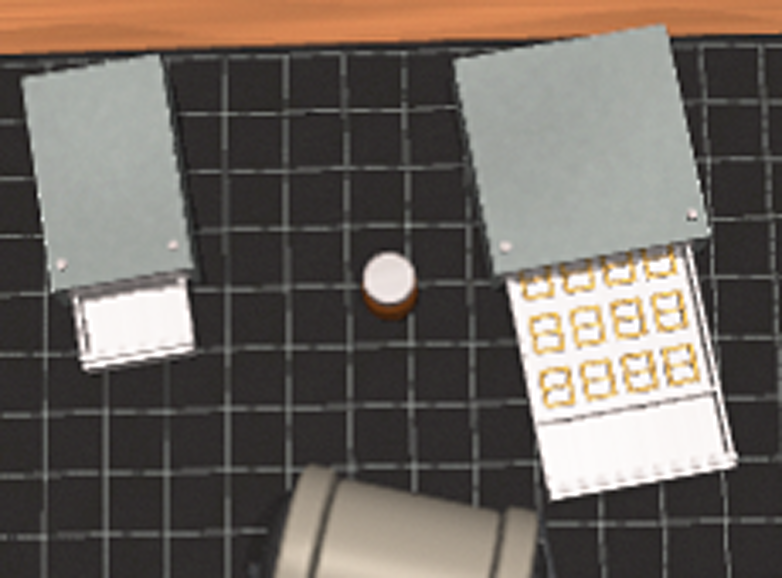

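View pics/s6.png

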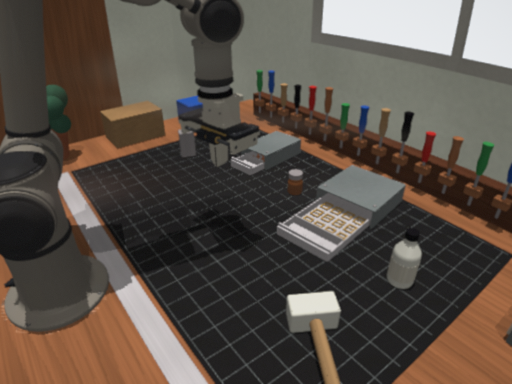

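View pics/t6.png

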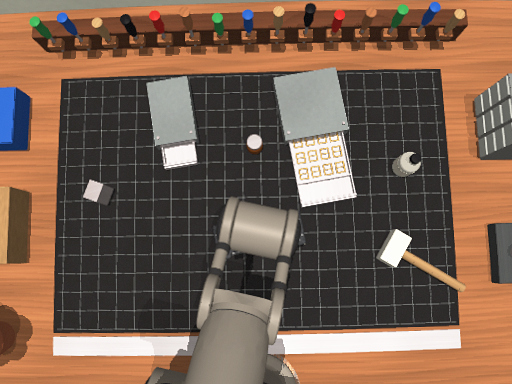

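```bash
python3 - <<'E'
from fit import *
P=fit();c=pickle.load(open("pics/t6.pkl","rb"))
for n,p in(("narrow",[(84,371),(194,350)]),("wide",[(552,500),(736,467)])):
    x,y,a=P[n];M=np.array([[np.cos(a),-np.sin(a)],[np.sin(a),np.cos(a)]])
    print(n,(px2w(c,U(p,3.4,(140,60)),27)[:,:2]-[x,y])@M)
E
```

```text
narrow [6.66489187e+02 2.01158640e+02 1.43047945e-01] res 1.11 top [6.68208874e+02 2.00463814e+02 1.45555309e-01] side [6.61053694e+02 1.98835485e+02 1.38426329e-01]
wide [ 6.77137997e+02 -1.79063982e+02  1.55396204e-01] res 1.86 top [ 6.78239740e+02 -1.79211845e+02  1.55506848e-01] side [ 6.74222235e+02 -1.80302113e+02  1.55777197e-01]
narrow [[-59.77665073  44.57188599]
 [-57.73428176 -45.3193785 ]]
wide [[-179.03944119   73.9111899 ]
 [-179.27886456  -74.30003098]]
```

The narrow tray's front is at about -59 mm and the wide tray's at about -179 mm. That is 120 mm further out than home, and the bystanders look unmoved.

```bash
python3 - <<'E'
from plant import bot
print(bot.close_job())
E
```

```text
the job is handed in; nothing more can be done
None
```

The job is done and handed in at about 9 s on the robot's clock. I pushed the narrow rivet tray home with shut fingertips, then hooked the wide buckle tray behind its lip and drew it out.

- **Narrow tray:** it stopped hard at about 22 N along the push. The last picture puts its front about 59 mm ahead of the housing, which I take as home. The home position is not given; the task's stated tray ranges and both start positions fit it.
- **Wide tray:** it stopped hard at about 20 N, with no further motion on a second pull. Its front is about 179 mm ahead of the housing, which is 120 mm further out than the narrow tray's home position.
- **Order and bystanders:** I drew the wide tray out only after the narrow one was home. In the final top picture the jar, block, bottle and mallet appear at the same pixels as at the start, judged by eye. The arm ended clear of everything, with only noise-level force readings.

**Disagreements:**
- The side and top cameras differed by up to 7 mm on the narrow housing's position and 4 mm on the wide one's, so I relied on the hard stops.
- Fingertip position at the wide tray's stop came out about 3 mm short of my estimate, within that error.
- At the two stops I saw vertical forces of about 18 N and 11 N, which I put down to friction on the plate and lip.

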